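# Unlock the shielded test box and take out the tested module

## Task

The drawer of the shielded test box is locked by the red lock bar: push the bar all the way to the left (as seen facing the drawer) so that its nose is clear of the drawer front, then pull the drawer fully open by its handle and lift out the small metal module. Set the module down in the blue tray, flat and green label up, without dropping it, and let go. Leave the bar unlocked and the drawer open for the next module, and do not disturb the red tray, the bottle or the spool.

Things in the scene. Friction and masses are not known exactly. Their poses are not given: they have to be found in the camera images.
- test_box: Aluminium shielded test box, fixed, 220 deep (x) x 240 wide (y) x 110 high. Origin: centre of its underside on the bench. Its front faces its own -x (to the robot), at x = -110; its +y is the left as seen facing the drawer. The drawer front is a blue panel 160 wide, 12 thick, proud of the box face, from 14 to 98 above the bench.
- lock_bar (a joint): Travel of the red lock bar along the box's +y (m): starts at 0 to 0.008, locked; end stop at 0.045. Its nose (22 wide, 12 thick, hanging 125 to 85 above the bench in front of the drawer front's upper left part) blocks the drawer until the travel passes 0.026. About 1.5 N of friction, no spring: stays where left.
- lock_post (a point): The red lock bar's upright grip post, 16 x 16 square and 40 tall, standing on the bar's slide on top of the box. The point lies on the post's axis, 146 above the bench (16 below its top at 162; its foot is at 122). In the box frame it is at x = -105, y = 65 + travel. Axes as the box's.
- drawer (a joint): Opening of the drawer (m): 0 shut, 0.13 fully open at its stop; the drawer moves along the box's -x. With the bar locked it gives only 2 mm. About 2 N of friction, no spring: it stays where it is left.
- drawer_handle (a point): Centre of the drawer's dark steel bow handle: a level round bar of 12 diameter, 80 long along the box's y, its axis 85 above the bench and 45 in front of the blue drawer front (39 of free gap behind the bar). Moves with the drawer. Axes as the box's.
- module_center (a point): Centre (half-way up) of the loose metal module: 64 long (x) x 40 wide (y) x 28 high, a brass connector 8 diameter sticking 10 out of each end, green label on top; 0.11 to 0.22 kg. It lies in the drawer on a rubber mat 36 above the bench, hidden until the drawer opens, its centre 63 to 75 behind the drawer's outer front, up to 0.3 rad askew. Drawer: 144 wide inside, sides 50 above the bench.
- blue_tray: Loose open blue tray, 150 (x) x 120 (y) x 25 high outside, walls and floor 3 thick. Origin: centre of its underside; axes along its sides, z up. It stands on the left or the right of the box, the red tray on the other side. Its place for the module is anywhere flat on its floor.
- red_tray: Loose red tray of the same size holding a black finned heat sink: not to be disturbed. Origin: centre of its underside.
- bottle: White bottle, 44 diameter, 110 high, standing to the left of the box: not to be disturbed. Origin: centre of its underside.
- spool: Orange spool, 60 diameter, 50 high, standing to the right of the box: not to be disturbed. Origin: centre of its underside.
Not all that is in view belongs to the job. Several things have the shape of the blue_tray; the one meant has the colours described above.

How it is judged:
On the way, in this order (a step that is already met when the one before it is completed fails the run):
1. the lock bar is pushed to the left, clear of the drawer front (travel over 32 mm), with the drawer still shut (value of joint lock_bar above 0.032 m and value of joint drawer below 0.02 m), for 0.2 s.
2. the drawer is pulled open by more than 105 mm (value of joint drawer above 0.105 m), for 0.2 s.
3. the module is lifted out of the drawer (its centre over 90 mm above the bench) (height (world z) of module_center above 0.09 m), for 0.1 s.
4. the module is brought down to within 8 mm of the blue tray's floor while the fingers still hold it (x of module_center in the frame of blue_tray between -0.055 and 0.055 m and y of module_center in the frame of blue_tray between -0.045 and 0.045 m and z of module_center in the frame of blue_tray below 0.025 m and contact force between the fingers and module above 0.5 N), for 0.05 s.
At the end, for the whole second after the job is handed in: Module released, at rest and flat (0.12 rad), label up, on the floor of the level blue tray (centre within 55 mm along, 45 mm across, under 21 mm above the tray's underside); lock bar over 30 mm along; drawer over 100 mm open (x of module_center in the frame of blue_tray between -0.055 and 0.055 m and y of module_center in the frame of blue_tray between -0.045 and 0.045 m and z of module_center in the frame of blue_tray below 0.021 m and angle between module_center's own z axis and vertical below 0.12 rad and linear speed of module below 0.02 m/s and contact force between the fingers and module below 0.1 N and angle between blue_tray's own z axis and vertical below 0.1 rad and height (world z) of blue_tray below 0.01 m and value of joint lock_bar above 0.03 m and value of joint drawer above 0.1 m); the robot touches nothing.
It fails at once if the red tray is moved by more than 30 mm or tipped over (distance of red_tray from where it was at the start of the episode above 0.03 m or angle between red_tray's own z axis and vertical above 0.4 rad).
It fails at once if the bottle is moved by more than 30 mm or tipped over (distance of bottle from where it was at the start of the episode above 0.03 m or angle between bottle's own z axis and vertical above 0.4 rad).
It fails at once if the spool is moved by more than 30 mm or tipped over (distance of spool from where it was at the start of the episode above 0.03 m or angle between spool's own z axis and vertical above 0.4 rad).
It also fails if it takes over 64 s, if anything falls off the work surface, if the arm or the gripper's body presses on something with over 40 N, if the wrist force passes 120 N, or if a joint passes its speed limit or range.

## Robot

A 6-joint arm with a two-finger parallel gripper is mounted at the origin on the work surface. World frame = base frame: x ahead of the robot, y to its left, z up, the work surface at z = 0. Lengths are in m, angles in rad, forces in N, time in s.
With the tool pointing down it reaches from about 0.35 to 0.975 m from the base axis. Payload 4.9 kg.
Tool frame: the origin (TCP) lies at the very end of the fingers, on their centre line; the grasp point (between the pads) lies 19 mm behind it (pinch_z is the distance from the TCP to the grasp point, in m); z points along the fingers, y is the line along which they close (so a half turn about z gives the same grasp; the last joint's range is limited). The gripper opens to 85 mm and grips with 20 to 120 N. Pads are 22 mm wide; open, the fingers measure 114 mm over their backs; the gripper's body (76 mm by 85 mm) begins 54 mm behind the grasp point. The pads swing forward as they close: fully open they stand 13 mm farther back than shut.
Start: joints at [-1.379, 0.053, 1.613, -0, 1.476, -0.119], TCP at [0.191, -0.595, 0.193] pointing down, gripper open.
Joint ranges: [-3.01, 3.01], [-1.01, 2.22], [0.06, 2.58], [-1.02, 4.17], [0.09, 2.62], [-3.14, 3.14]. Speed limits (rad/s): [2.57, 2.57, 3.14, 3.14, 3.14, 3.14].

## Interface

Orientations are given as a unit quaternion [w, x, y, z].
In Python, from plant import * gives the robot as it stands. The module is installed in compiled form; this text tells all that it offers.
- The arm moves only by the tool play_rows, never from a script. Its arguments are lists of equal length, an entry for each row: "linear": the shift along the world's x, y, z in m, a list of three; "turn": the turn about the world's z in degrees. A call has 1 to 8 rows; each row shifts and turns the commanded pose from where the row before left it; what a row does not reach is not made up. A row lasts 1/8 s, in which the tool goes at most 62.5 mm and 10.7 degrees, less where a joint would pass 70% of its speed; a pose out of reach is approached as far as the arm can. A call is refused whole if a number of a shift passes 0.0625 or a number of a turn 10.7, either way. A call with a gripper value outside its range is refused whole. "hand" is the finger opening in m, from 0 to 0.0854, set as the call begins (left out, the last holds). The fingers move at their own pace and stop on an object; the grip force is fixed at half the most. Time passes only in rows, so rows that do not move let the fingers close. It gives the time, the measured TCP pose, the force, the opening and the grip force at its end, in the units of the state.
- state(): the state, without advancing time (a new reading comes with each control period).
- grab_frame(name): name is "scene" or "top"; returns the picture (480x640x3 uint8, red, green, blue); there is no depth.
- camera_info(name): a dict with "camera_matrix" (3x3 intrinsics, pixels), "distortion" ([k1, k2, p1, p2, k3] as OpenCV has them; the pictures are not rectified), "origin" and "attitude" of the camera in the world. Camera axes: x right, y down, z forward; pixel columns grow to the right and rows downward; lengths in m; the calibration is good to about 2 mm. A picture is of the moment at which its call begins. camera_info takes no time and is no camera call.
- job_done(): hands the job in; it is judged then, once.
Trained networks look in the newest picture that a camera, given by its name, has taken for a name from the list of things; names that differ only in an ending like _2 or _b are one class to them, and where a whole thing is asked for, a point or a joint stands for the part that bears it (a point fixed in the world has none). Each returns a list of dicts, best first, with "p" (0 to 1); they miss things now and then, are a little off and sometimes report something else, mostly with a low value. They report only what shows in the picture. A call takes as long as a camera call. They do not tell look-alikes from the thing itself.
- trace(camera, thing): "region" (480x640 bool, what is visible of it) and "location" ([column, row] in pixels, amid what is visible of it).
The state is a dict: "time": time; "joint_pos": joint angles; "joint_vel": joint speeds; "joint_efforts": joint torques, N m; "tool_pos": TCP position; "tool_rot": TCP orientation; "contact_force": force on the tool from outside, world axes, zero at the start; "ft_torque": the same for the moment, N m; "gripper_width": opening from 0.0 (shut) to 1.0 (fully open); "grasp_force": force on a finger pad.
Only numpy, scipy, OpenCV 4.12 (cv2) and the standard library are available. Lean on these libraries where they do the work, as an engineer would, in place of code of your own. Each camera call takes 0.05 s, during which the arm holds its last target. There are 200 camera calls.

## Working session

There is one attempt and no reset: what is moved stays moved. The work goes in short steps, Python scripts to look and compute and a tool call to move; the robot and the scene stay as the last step left them, time stands still between calls to the robot, and variables do not carry over. Pictures are saved under pics/ and viewed, at most 10 in all, crops included, and the job is handed in when it is done.

Besides the shell and the picture viewer there is one more tool, called after ">>>" by a JSON object that holds its "op" and its "data", one argument or row to a line. play_rows: Moves the arm, as the interface text tells. Its arguments: {"type":"object","properties":{"linear":{"type":"array","items":{"type":"array","items":{"type":"number"}}},"turn":{"type":"array","items":{"type":"number"}},"hand":{"type":"number"}},"required":["linear","turn"]}

```bash
mkdir -p pics; cat > h.py <<'E'
from plant import *
import numpy as np, cv2
from scipy.spatial.transform import Rotation as R
def snap(n,f):
    im=grab_frame(n); cv2.imwrite('pics/'+f,im[:,:,::-1]); return im
def cam(n):
    c=camera_info(n); a=np.array(c['attitude'],float)
    M=a if a.shape==(3,3) else R.from_quat(a[[1,2,3,0]]).as_matrix()
    return np.array(c['camera_matrix']),np.array(c['distortion']),np.array(c['origin']),M
def ray(n,uv,z):
    K,D,o,M=cam(n); p=cv2.undistortPoints(np.array(uv,float).reshape(-1,1,2),K,D).reshape(-1,2)
    d=np.c_[p,np.ones(len(p))]@M.T
    return o+d*((z-o[2])/d[:,2])[:,None]
def proj(n,P):
    K,D,o,M=cam(n); return cv2.projectPoints(((np.array(P,float).reshape(-1,3)-o)@M),np.zeros(3),np.zeros(3),K,D)[0].reshape(-1,2)
E
python3 - <<'E'
from h import *
for n in('scene','top'):
    snap(n,n+'0.png'); print(n,cam(n))
    for t in('test_box','lock_post','drawer_handle','blue_tray','red_tray','bottle','spool'):
        print(t,[(round(d['p'],2),np.round(d['location']),d['region'].sum()) for d in trace(n,t)])
print(state())
E
```

```text
scene (array([[532.4853217 ,   0.        , 316.47553136],
       [  0.        , 532.4853217 , 239.96999724],
       [  0.        ,   0.        ,   1.        ]]), array([-0.10468855,  0.        ,  0.        ,  0.        ,  0.        ]), array([1.52322369, 0.15726378, 0.92505861]), array([[-0.24048389,  0.58225726, -0.77662345],
       [ 0.97062658,  0.13833514, -0.19684368],
       [-0.00717935, -0.80114909, -0.59842175]]))
test_box []
lock_post [(0.59, array([385., 297.]), np.int64(333))]
drawer_handle [(0.74, array([365., 286.]), np.int64(206)), (0.29, array([241., 243.]), np.int64(1757))]
blue_tray [(0.84, array([306., 258.]), np.int64(1867)), (0.7, array([156., 233.]), np.int64(1596)), (0.69, array([279., 200.]), np.int64(1304)), (0.64, array([240., 242.]), np.int64(1714))]
red_tray [(0.82, array([490., 273.]), np.int64(1942)), (0.4, array([241., 242.]), np.int64(1684)), (0.15, array([387., 298.]), np.int64(313))]
bottle [(0.87, array([492., 331.]), np.int64(744)), (0.46, array([343., 348.]), np.int64(13503)), (0.36, array([384., 300.]), np.int64(320))]
spool [(0.59, array([213., 
[... 1154 characters left out ...]
int_pos': array([-1.37899534e+00,  5.26648059e-02,  1.61285462e+00, -2.67102572e-05,
        1.47600548e+00, -1.18971006e-01]), 'joint_vel': array([ 0.00222938,  0.00054607, -0.00057751, -0.00230177,  0.0003132 ,
        0.00161534]), 'joint_efforts': array([-1.03135881e-03, -3.93643928e+01, -3.70442426e+01, -1.42725189e-04,
        3.79100002e-04, -3.57546259e-07]), 'tool_pos': array([ 0.19113082, -0.59505905,  0.19275256]), 'tool_rot': array([ 3.43351443e-05,  9.87951671e-01,  1.54762705e-01, -1.20531694e-05]), 'contact_force': array([ 0.66722338,  0.17711721, -0.79300403]), 'ft_torque': array([-0.02467792,  0.05377954, -0.01674442]), 'grasp_force': 0.0, 'gripper_width': 1.005785465266287}
```

View pics/top0.png

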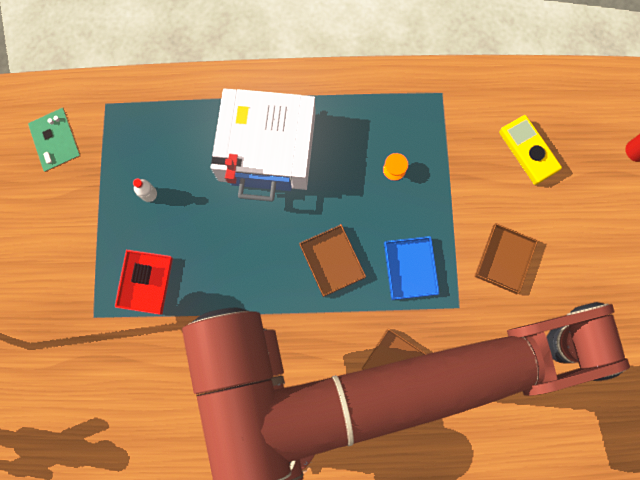

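View pics/scene0.png

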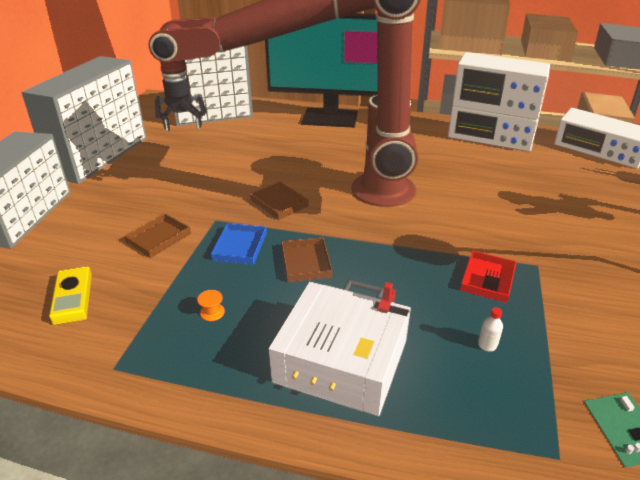

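The top view shows the box with top corners near (223,89), (315,96) and (211,180). The red post is at (231,165), the handle at (258,195), the blue tray at (412,268), and a brown tray at (333,261) stands between the box and the blue tray.

```bash
python3 - <<'E'
from h import *
im=grab_frame('top'); hsv=cv2.cvtColor(im,cv2.COLOR_RGB2HSV)
# box top: white
m=((hsv[:,:,1]<40)&(hsv[:,:,2]>190)).astype(np.uint8); m[:80]=0;m[200:]=0;m[:,:200]=0;m[:,330:]=0
c=max(cv2.findContours(m,0,1)[0],key=cv2.contourArea); r=cv2.minAreaRect(c); b=cv2.boxPoints(r)
print(b); w=ray('top',b,.11); print(w.round(4))
h=cv2.convexHull(c); print(cv2.approxPolyDP(h,4,True).reshape(-1,2)); print(ray('top',cv2.approxPolyDP(h,4,True).reshape(-1,2),.11).round(4))
# tray
m=((abs(hsv[:,:,0].astype(int)-110)<10)&(hsv[:,:,1]>150)&(hsv[:,:,2]>100)).astype(np.uint8);m[:,:370]=0
c=max(cv2.findContours(m,0,1)[0],key=cv2.contourArea);p=ray('top',c.reshape(-1,2),.02)[:,:2].astype(np.float32)
print('tray',cv2.minAreaRect(p))
# handle & post
for t,z in(('lock_post',.15),('drawer_handle',.091)):
    d=trace('top',t)[0]; q=np.argwhere(d['region'])[:,::-1]
    P=ray('top',q.astype(float),z); print(t,P.mean(0).round(4),cv2.minAreaRect(P[:,:2].astype(np.float32)))
# red post top pixels
m=((hsv[:,:,0]<8)|(hsv[:,:,0]>172))&(hsv[:,:,1]>150); m[:140]=0;m[195:]=0;m[:,:205]=0;m[:,260:]=0
q=np.argwhere(m)[:,::-1];print(q.min(0),q.max(0))
cv2.imwrite('pics/crop.png',cv2.resize(im[80:215,195:335,::-1],None,fx=5,fy=4.4,interpolation=cv2.INTER_CUBIC))
E
```

```text
[[210.47154 167.24672]
 [219.93138  85.26132]
 [314.44232  96.16643]
 [304.98248 178.15182]]
[[ 0.6591  0.1445  0.11  ]
 [ 0.883   0.1241  0.11  ]
 [ 0.8432 -0.1205  0.11  ]
 [ 0.6229 -0.0915  0.11  ]]
[[223  89]
 [314  97]
 [304 177]
 [236 170]
 [212 155]]
[[ 0.872   0.1159  0.11  ]
 [ 0.8409 -0.1194  0.11  ]
 [ 0.6259 -0.0891  0.11  ]
 [ 0.6496  0.0802  0.11  ]
 [ 0.6914  0.1412  0.11  ]]
tray ((0.4063616394996643, -0.3546704947948456), (0.15361538529396057, 0.12584759294986725), 4.418766975402832)
lock_post [0.6419 0.0877 0.15  ] ((0.6420166492462158, 0.08794993907213211), (0.02541942335665226, 0.07648686319589615), 87.6998062133789)
drawer_handle [0.6154 0.0204 0.091 ] ((0.6093677878379822, 0.021592900156974792), (0.1497301161289215, 0.06802812963724136), 82.39541625976562)
[225 154] [236 181]
```

View pics/crop.png

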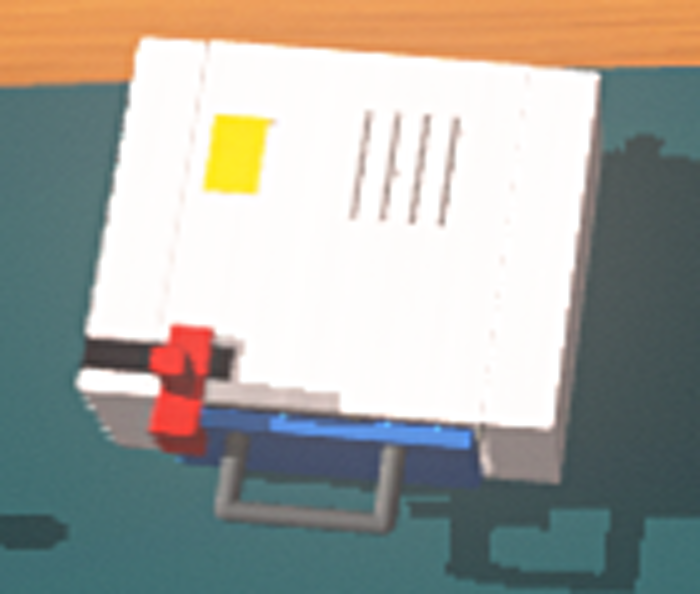

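```bash
python3 - <<'E'
from h import *
from scipy.optimize import least_squares
f=lambda a:np.array(a,float)/[5,4.4]+[195,80]
uv=f([(139,38),(599,71),(555,430),(78,380)]); P=np.array([(.11,.12,.11),(.11,-.12,.11),(-.11,-.12,.11),(-.11,.12,.11)])
huv=f([(225,515),(388,522)]);H=np.array([(-.167,.04,.085),(-.167,-.04,.085)])
def T(s,P):
    c,n=np.cos(s[2]),np.sin(s[2]); return np.c_[s[0]+c*P[:,0]-n*P[:,1],s[1]+n*P[:,0]+c*P[:,1],P[:,2]]
A=np.r_[P,H];U=np.r_[uv,huv]
r=least_squares(lambda s:(proj('top',T(s,A))-U).ravel(),[.75,0,-.1],loss='soft_l1')
print(r.x,(proj('top',T(r.x,A))-U).round(1).tolist())
for t in(0,.004,.008,.045):print(t,T(r.x,np.array([(-.105,.065+t,.162),(-.105,.065+t,.146)])).round(4).tolist(),f([(168,352)])-proj('top',T(r.x,np.array([(-.105,.065+t,.162)]))))
print('handle',T(r.x,np.array([(-.167,0,.085),(-.297,0,.085)])))
# scene check
print(proj('scene',T(r.x,A)).round())
np.save('box.npy',r.x)
E
```

```text
[ 0.74939419  0.01119481 -0.12850107] [[0.1, -0.3], [0.2, 0.0], [-0.1, -0.4], [-0.1, 2.2], [0.4, -1.0], [-0.6, 0.4]]
0 [[0.6536, 0.0891, 0.162], [0.6536, 0.0891, 0.146]] [[-0.67140366 -1.75288192]]
0.004 [[0.6541, 0.0931, 0.162], [0.6541, 0.0931, 0.146]] [[ 0.96100435 -1.60634153]]
0.008 [[0.6546, 0.097, 0.162], [0.6546, 0.097, 0.146]] [[ 2.59258623 -1.46002232]]
0.045 [[0.6594, 0.1337, 0.162], [0.6594, 0.1337, 0.146]] [[17.64374048 -0.11721775]]
handle [[0.58377108 0.03259547 0.085     ]
 [0.45484292 0.04925468 0.085     ]]
[[381. 382.]
 [266. 348.]
 [307. 281.]
 [408. 306.]
 [380. 290.]
 [347. 282.]]
```

>>> {"op": "play_rows", "data": {
  "linear": [
    [0.029,0.043,0.01],
    [0.029,0.043,0.01],
    [0.029,0.043,0.01],
    [0.029,0.043,0],
    [0.029,0.043,0],
    [0.029,0.043,0],
    [0.029,0.043,0],
    [0.029,0.043,0]
  ],
  "turn": [-3.14,-3.14,-3.14,-3.14,-3.14,-3.14,-3.14,-3.14]
}}

```text
time: 1.95
tool_pos: [0.4239, -0.2496, 0.223]
tool_rot: [0.0, 0.998, -0.065, 0.0]
contact_force: [1.0, -1.1, 0.8]
gripper_width: 1.001
grasp_force: 0.0
```

>>> {"op": "play_rows", "data": {
  "linear": [
    [0.029,0.043,0],
    [0.029,0.043,0],
    [0.029,0.043,0],
    [0.029,0.043,0],
    [0.029,0.043,0],
    [0.029,0.043,0],
    [0.029,0.043,0],
    [0.027,0.041,0]
  ],
  "turn": [0,0,0,0,0,0,0,0],
  "hand": 0.07
}}

```text
time: 2.95
tool_pos: [0.654, 0.0926, 0.2228]
tool_rot: [0.0, 0.998, -0.064, 0.0]
contact_force: [1.4, -0.9, 0.9]
gripper_width: 0.822
grasp_force: 0.0
```

>>> {"op": "play_rows", "data": {
  "linear": [
    [0,0,-0.03],
    [0,0,-0.03],
    [0,0,-0.02],
    [0,0,-0.01],
    [0,0,0]
  ],
  "turn": [0,0,0,0,0]
}}

```text
time: 3.58
tool_pos: [0.653, 0.0908, 0.1324]
tool_rot: [0.0, 0.998, -0.064, -0.0]
contact_force: [0.9, -0.8, 0.0]
gripper_width: 0.82
grasp_force: 0.0
```

>>> {"op": "play_rows", "data": {
  "linear": [
    [0,0,0],
    [0,0,0],
    [0,0,0],
    [0,0,0],
    [0,0,0],
    [0,0,0]
  ],
  "turn": [0,0,0,0,0,0],
  "hand": 0
}}

```text
time: 4.32
tool_pos: [0.6531, 0.091, 0.1327]
tool_rot: [0.0, 0.998, -0.064, -0.0]
contact_force: [0.6, -0.0, -0.5]
gripper_width: 0.0
grasp_force: 0.0
```

```bash
python3 - <<'E'
from h import *
a=snap('scene','s1.png');b=snap('top','t1.png')
im=np.hstack([cv2.resize(a[230:350,320:440],(400,400),interpolation=2),cv2.resize(b[110:230,180:300],(400,400),interpolation=2)])
cv2.imwrite('pics/c1.png',im[:,:,::-1])
t=state()['tool_pos']; print(proj('scene',t),proj('top',t))
s=np.load('box.npy')
c,n=np.cos(s[2]),np.sin(s[2])
for z in(.162,.122):
    p=[s[0]-c*.105-n*.067,s[1]-n*.105+c*.067,z]; print(p,proj('scene',p),proj('top',p))
E
```

```text
[[385.22645709 294.31719646]] [[230.34685315 165.89948472]]
[np.float64(0.6538457970455036), np.float64(0.09109790747191229), 0.162] [[386.2181042  284.49370673]] [[228.45509703 161.67958414]]
[np.float64(0.6538457970455036), np.float64(0.09109790747191229), 0.122] [[384.88912002 298.11824103]] [[230.94457844 166.99424935]]
```

View pics/c1.png

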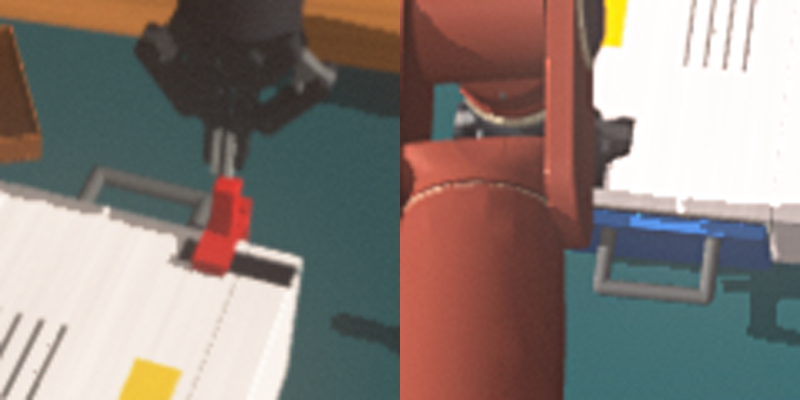

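The fingers closed fully, empty, at about (386,283) in the scene view, with the red post still in front of them. The post therefore isn't where I placed it, so I'll overlay a wireframe of the model on the first pictures.

```bash
python3 - <<'E'
from h import *
s=np.load('box.npy');c,n=np.cos(s[2]),np.sin(s[2])
T=lambda P:np.c_[s[0]+c*P[:,0]-n*P[:,1],s[1]+n*P[:,0]+c*P[:,1],P[:,2]]
def box(x0,x1,y0,y1,z0,z1): return np.array([(x,y,z) for x in(x0,x1) for y in(y0,y1) for z in(z0,z1)])
out=[]
for nme,(x,y,w) in(('scene',(355,265,70)),('top',(200,140,50))):
    im=cv2.imread(f'pics/{nme}0.png'); k=400/w
    a=cv2.resize(im[y:y+w,x:x+w],(400,400),interpolation=0); b=a.copy()
    for B,col in((box(-.113,-.097,.059,.075,.122,.162),(0,255,0)),(box(-.134,-.122,.056,.078,.085,.125),(255,255,0)),(box(-.11,.11,-.12,.12,0,.11),(255,0,255))):
        q=((proj(nme,T(B))-[x,y]+.5)*k).astype(int)
        for i in range(8):
            for j in(1,2,4):
                if not i&j: cv2.line(b,tuple(map(int,q[i])),tuple(map(int,q[i|j])),col,1)
    out.append(np.hstack([a,b]) )
o=np.vstack(out); cv2.imwrite('pics/c2.png',cv2.resize(o,(600,600),interpolation=3))
print(state()['tool_pos'], trace('scene','lock_post')[:1] and trace('scene','lock_post')[0]['location'])
E
```

```text
[0.65308974 0.0909654  0.13262834] [386.1, 295.0]
```

View pics/c2.png

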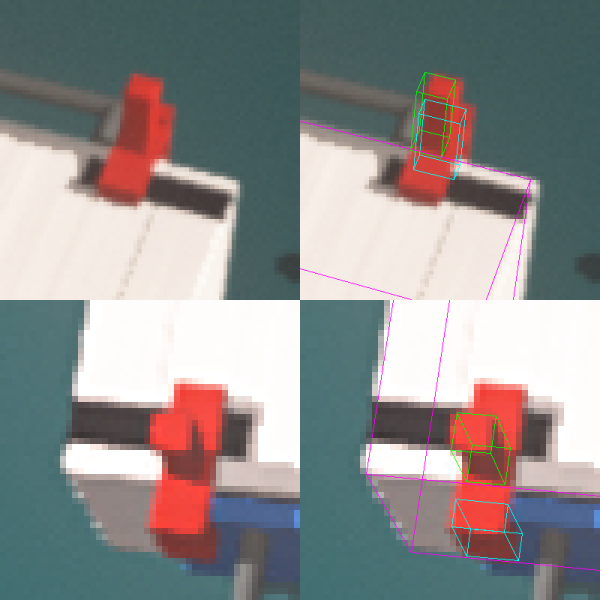

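The wireframe puts the post within about 4 mm of my estimate, yet the grip closed empty. Next I'll overlay the expected finger volume on the current view.

```bash
python3 - <<'E'
from h import *
s=np.load('box.npy');c,n=np.cos(s[2]),np.sin(s[2])
T=lambda P:np.c_[s[0]+c*P[:,0]-n*P[:,1],s[1]+n*P[:,0]+c*P[:,1],P[:,2]]
def box(x0,x1,y0,y1,z0,z1): return np.array([(x,y,z) for x in(x0,x1) for y in(y0,y1) for z in(z0,z1)])
x,y,w,h=355,240,64,75; k=8
a=cv2.resize(cv2.imread('pics/s1.png')[y:y+h,x:x+w],(400,469),interpolation=2); b=a.copy(); k=400/64
t=state()['tool_pos']; F=box(-.011,.011,-.0145,.0145,0,.07); F=np.c_[t[0]+c*F[:,0]-n*F[:,1],t[1]+n*F[:,0]+c*F[:,1],t[2]+F[:,2]]
for B,col in((T(box(-.113,-.097,.059,.075,.122,.162)),(0,255,0)),(F,(0,255,255))):
    q=((proj('scene',B)-[x,y]+.5)*k).astype(int)
    for i in range(8):
        for j in(1,2,4):
            if not i&j: cv2.line(b,tuple(map(int,q[i])),tuple(map(int,q[i|j])),col,1)
cv2.imwrite('pics/c3.png',np.hstack([a,b]))
E
```

```text
(no output)
```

View pics/c3.png

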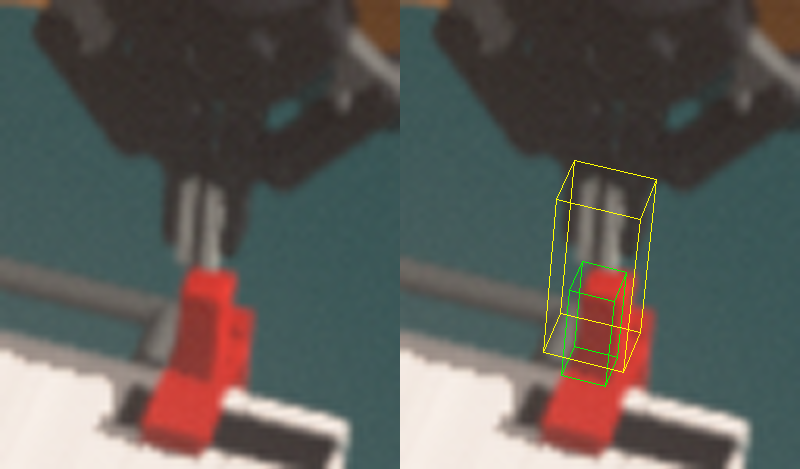

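```bash
python3 - <<'E'
from h import *
for d in([0,0,0],[0,0,.013],[0,0,.04],[-.03,0,.013]): print(d,proj('scene',np.array([.19113,-.59506,.19275])+d))
u=np.array([np.cos(np.radians(-72.2)),np.sin(np.radians(-72.2)),0])
print(proj('scene',np.array([.19113,-.59506,.206])+np.array([.05*u,-.05*u])))
cv2.imwrite('pics/c4.png',cv2.resize(cv2.imread('pics/scene0.png')[60:150,140:230],(600,600),interpolation=2))
s=state();print(s['tool_pos'],s['joint_pos'])
E
```

```text
[0, 0, 0] [[184.87090551 144.66868579]]
[0, 0, 0.013] [[184.25234589 140.84019863]]
[0, 0, 0.04] [[182.95504609 132.78257442]]
[-0.03, 0, 0.013] [[188.44665151 136.61652944]]
[[167.96745991 141.53947208]
 [200.54373408 140.01405393]]
[0.65311442 0.0909577  0.13266552] [2.56098596e-02 1.73719040e-01 1.58372867e+00 1.13126773e-05
 1.38420816e+00 1.72406892e+00]
```

View pics/c4.png

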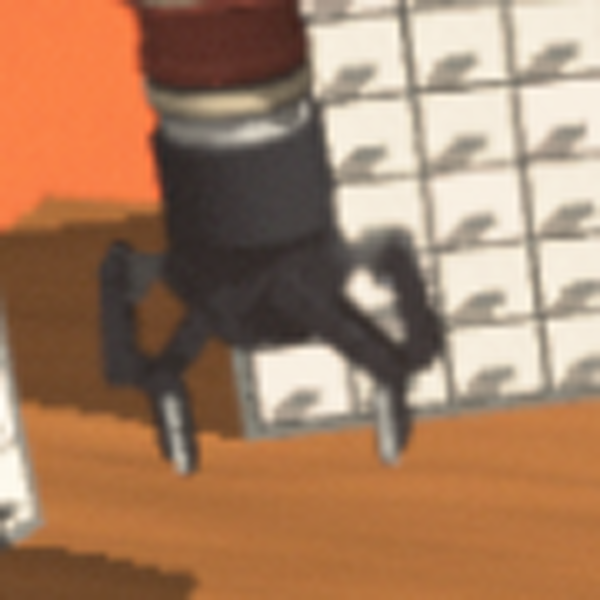

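Both finger views put the real fingertips about 30–36 mm higher than the reported TCP, while x and y look consistent. The closed fingers are hovering just above the post, so I'll touch its top (z = 162 mm) gently to calibrate.

>>> {"op": "play_rows", "data": {
  "linear": [
    [0,0,-0.001],
    [0,0,-0.001]
  ],
  "turn": [0,0]
}}

```text
time: 4.78
tool_pos: [0.6531, 0.091, 0.1306]
tool_rot: [0.0, 0.998, -0.064, -0.0]
contact_force: [0.7, -0.1, -0.9]
gripper_width: -0.001
grasp_force: 0.0
```

>>> {"op": "play_rows", "data": {
  "linear": [
    [0,0,-0.001],
    [0,0,-0.001]
  ],
  "turn": [0,0]
}}

```text
time: 5.03
tool_pos: [0.6531, 0.0909, 0.1286]
tool_rot: [-0.0, 0.998, -0.064, -0.0]
contact_force: [-0.1, 0.5, 0.2]
gripper_width: 0.001
grasp_force: 0.0
```

>>> {"op": "play_rows", "data": {
  "linear": [
    [0,0,-0.001],
    [0,0,-0.001]
  ],
  "turn": [0,0]
}}

```text
time: 5.28
tool_pos: [0.6531, 0.091, 0.1266]
tool_rot: [0.0, 0.998, -0.064, 0.0]
contact_force: [-0.5, 0.3, -0.9]
gripper_width: -0.001
grasp_force: 0.0
```

>>> {"op": "play_rows", "data": {
  "linear": [
    [0,0,-0.001],
    [0,0,-0.001]
  ],
  "turn": [0,0]
}}

```text
time: 5.52
tool_pos: [0.6531, 0.091, 0.1247]
tool_rot: [-0.0, 0.998, -0.064, 0.0]
contact_force: [1.2, -0.1, -0.6]
gripper_width: 0.0
grasp_force: 0.0
```

>>> {"op": "play_rows", "data": {
  "linear": [
    [0,0,-0.001],
    [0,0,-0.001]
  ],
  "turn": [0,0]
}}

```text
time: 5.78
tool_pos: [0.6532, 0.091, 0.1234]
tool_rot: [-0.0, 0.998, -0.064, 0.0]
contact_force: [-2.2, -0.5, 6.0]
gripper_width: -0.001
grasp_force: 2.7
```

```bash
python3 - <<'E'
from h import *
a=snap('scene','s2.png'); print(state()['tool_pos'],state()['contact_force'])
cv2.imwrite('pics/c5.png',cv2.resize(a[240:315,355:419,::-1],(480,562),interpolation=2))
E
```

```text
[0.65315782 0.09095159 0.12342714] [-1.54502621  0.18935535  2.63564267]
```

View pics/c5.png

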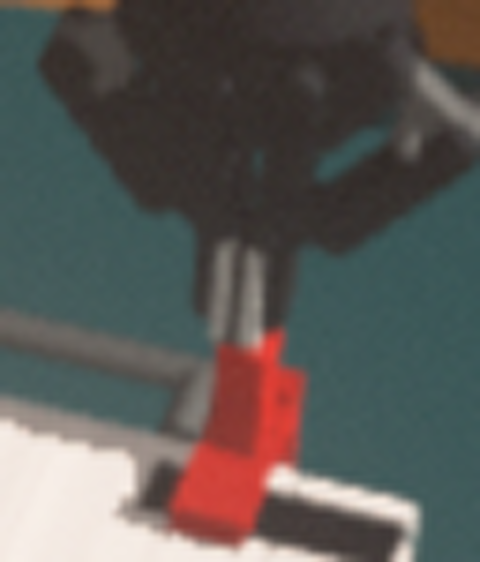

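Contact is at reported z ≈ 0.1235, so true fingertip z is reported z + 0.0385. The post is also about 3.5 mm further left than the fingers. I'll lift, open, shift and grip it.

>>> {"op": "play_rows", "data": {
  "linear": [
    [0,0,0.02],
    [0.0,0.0035,0.02],
    [0,0,0],
    [0,0,0],
    [0,0,0]
  ],
  "turn": [0,0,0,0,0],
  "hand": 0.07
}}

```text
time: 6.45
tool_pos: [0.6526, 0.0944, 0.1617]
tool_rot: [0.0, 0.998, -0.064, -0.001]
contact_force: [-0.1, 0.4, 0.1]
gripper_width: 0.823
grasp_force: 0.0
```

>>> {"op": "play_rows", "data": {
  "linear": [
    [0,0,-0.02],
    [0,0,-0.02],
    [0,0,-0.02],
    [0,0,-0.011],
    [0,0,0]
  ],
  "turn": [0,0,0,0,0]
}}

```text
time: 7.08
tool_pos: [0.6521, 0.0944, 0.0898]
tool_rot: [0.0, 0.998, -0.064, -0.001]
contact_force: [-0.4, 0.3, 0.3]
gripper_width: 0.818
grasp_force: 0.0
```

>>> {"op": "play_rows", "data": {
  "linear": [
    [0,0,0],
    [0,0,0],
    [0,0,0],
    [0,0,0],
    [0,0,0],
    [0,0,0]
  ],
  "turn": [0,0,0,0,0,0],
  "hand": 0
}}

```text
time: 7.82
tool_pos: [0.6537, 0.0945, 0.0928]
tool_rot: [-0.0, 0.998, -0.064, 0.001]
contact_force: [-1.9, -1.0, 6.5]
gripper_width: 0.176
grasp_force: 59.3
```

>>> {"op": "play_rows", "data": {
  "linear": [
    [0.001,0.008,0],
    [0.001,0.008,0],
    [0.001,0.008,0],
    [0.001,0.008,0],
    [0.001,0.006,0],
    [0,0,0],
    [0,0,0]
  ],
  "turn": [0,0,0,0,0,0,0]
}}

```text
time: 8.7
tool_pos: [0.6587, 0.1331, 0.0927]
tool_rot: [-0.001, 0.998, -0.064, 0.001]
contact_force: [-0.9, 1.4, 5.5]
gripper_width: 0.176
grasp_force: 59.3
```

>>> {"op": "play_rows", "data": {
  "linear": [
    [0,0,0],
    [0,0,0],
    [0,0,0],
    [0,0,0.02],
    [0,0,0.03],
    [0,0,0.03]
  ],
  "turn": [0,0,0,0,0,0],
  "hand": 0.045
}}

```text
time: 9.45
tool_pos: [0.6585, 0.1324, 0.1742]
tool_rot: [-0.0, 0.998, -0.064, 0.001]
contact_force: [1.0, 0.3, 0.2]
gripper_width: 0.527
grasp_force: 0.0
```

>>> {"op": "play_rows", "data": {
  "linear": [
    [-0.01,-0.021,0],
    [-0.01,-0.021,0],
    [-0.01,-0.021,0],
    [-0.01,-0.021,0],
    [-0.01,-0.02,0],
    [0,0,0],
    [0,0,0]
  ],
  "turn": [0,0,0,0,0,0,0],
  "hand": 0
}}

```text
time: 10.32
tool_pos: [0.6082, 0.0284, 0.1718]
tool_rot: [-0.0, 0.998, -0.064, 0.0]
contact_force: [0.8, -0.4, 0.1]
gripper_width: 0.001
grasp_force: 0.0
```

```bash
python3 - <<'E'
from h import *
a=snap('scene','s3.png');b=snap('top','t3.png')
print(state()['tool_pos'])
d=trace('scene','lock_post');print([(x['p'],x['location']) for x in d])
s=np.load('box.npy');c,n=np.cos(s[2]),np.sin(s[2])
for t in(.03,.043):print(proj('scene',[s[0]-c*.105-n*(.065+t),s[1]-n*.105+c*(.065+t),.146]))
cv2.imwrite('pics/c6.png',np.hstack([cv2.resize(a[225:325,340:440,::-1],(400,400)),cv2.resize(b[120:220,190:290,::-1],(400,400))]))
E
```

```text
[0.60834925 0.02886371 0.17175262]
[(0.52, [403.9, 304.1])]
[[398.20003171 293.07787838]]
[[404.06300797 294.51147345]]
```

>>> {"op": "play_rows", "data": {
  "linear": [
    [0,0,-0.03],
    [0,0,-0.03],
    [0,0,-0.02],
    [0,0,-0.01],
    [0,0,-0.01],
    [0,0,0]
  ],
  "turn": [0,0,0,0,0,0]
}}

```text
time: 11.22
tool_pos: [0.6081, 0.0285, 0.0714]
tool_rot: [0.0, 0.998, -0.064, -0.0]
contact_force: [0.1, 0.3, -0.4]
gripper_width: 0.002
grasp_force: 0.0
```

>>> {"op": "play_rows", "data": {
  "linear": [
    [0,0,-0.012],
    [0,0,-0.012],
    [0,0,-0.012],
    [0,0,-0.008],
    [0,0,0]
  ],
  "turn": [0,0,0,0,0]
}}

```text
time: 11.85
tool_pos: [0.6073, 0.0285, 0.0265]
tool_rot: [-0.0, 0.998, -0.064, -0.001]
contact_force: [-0.1, -0.4, -0.3]
gripper_width: 0.0
grasp_force: 0.0
```

>>> {"op": "play_rows", "data": {
  "linear": [
    [-0.01,0.0013,0],
    [-0.01,0.0013,0],
    [-0.015,0.0019,0],
    [-0.015,0.0019,0],
    [-0.015,0.0019,0],
    [-0.015,0.0019,0]
  ],
  "turn": [0,0,0,0,0,0]
}}

```text
time: 12.6
tool_pos: [0.5275, 0.0389, 0.0282]
tool_rot: [-0.0, 0.998, -0.064, 0.001]
contact_force: [2.4, 1.3, 2.9]
gripper_width: -0.003
grasp_force: 1.5
```

>>> {"op": "play_rows", "data": {
  "linear": [
    [-0.015,0.0019,0],
    [-0.015,0.0019,0],
    [-0.012,0.0015,0],
    [-0.009,0.0012,0],
    [0,0,0],
    [0,0,0]
  ],
  "turn": [0,0,0,0,0,0]
}}

```text
time: 13.35
tool_pos: [0.4762, 0.0451, 0.027]
tool_rot: [0.0, 0.998, -0.064, -0.001]
contact_force: [0.0, -0.9, 0.2]
gripper_width: 0.004
grasp_force: 0.0
```

>>> {"op": "play_rows", "data": {
  "linear": [
    [-0.003,0.0004,0],
    [-0.002,0.0003,0],
    [0,0,0]
  ],
  "turn": [0,0,0]
}}

```text
time: 13.72
tool_pos: [0.4729, 0.0456, 0.0276]
tool_rot: [0.0, 0.998, -0.064, 0.001]
contact_force: [5.8, -0.8, -4.1]
gripper_width: 0.001
grasp_force: 2.6
```

>>> {"op": "play_rows", "data": {
  "linear": [
    [0.006,-0.0008,0],
    [0,0,0.02],
    [0,0,0.04],
    [0,0,0.05],
    [0,0,0.05],
    [0,-0.05,0],
    [0,-0.06,0],
    [0,-0.06,0]
  ],
  "turn": [0,0,0,0,0,0,0,0]
}}

```text
time: 14.72
tool_pos: [0.4779, -0.1263, 0.1881]
tool_rot: [-0.0, 0.998, -0.063, -0.0]
contact_force: [0.5, 0.1, 0.3]
gripper_width: 0.0
grasp_force: 0.0
```

>>> {"op": "play_rows", "data": {
  "linear": [
    [0,-0.06,0],
    [0,-0.05,0],
    [0,-0.05,0]
  ],
  "turn": [0,0,0],
  "hand": 0.0854
}}

```text
time: 15.1
tool_pos: [0.4777, -0.2866, 0.1877]
tool_rot: [-0.001, 0.998, -0.064, -0.0]
contact_force: [-0.6, -0.8, 0.6]
gripper_width: 0.638
grasp_force: 0.0
```

```bash
python3 - <<'E'
from h import *
b=snap('top','t4.png'); print(state()['tool_pos'])
d=trace('top','module_center');print([(x['p'],x['location']) for x in d])
for t in('drawer_handle','lock_post','blue_tray'):print(t,[(round(x['p'],2),x['location']) for x in trace('top',t)][:3])
cv2.imwrite('pics/c7.png',cv2.resize(b[130:260,190:290,::-1],(460,598),interpolation=2))
if d:
    q=np.argwhere(d[0]['region'])[:,::-1].astype(float); P=ray('top',q,.064)[:,:2].astype(np.float32); print(P.mean(0),cv2.minAreaRect(P))
E
```

```text
[ 0.47713772 -0.29188106  0.18758069]
[(0.73, [258.1, 209.2]), (0.22, [250.0, 208.7])]
drawer_handle [(0.76, [245.4, 206.7]), (0.26, [413.1, 274.1])]
lock_post []
blue_tray [(0.95, [413.6, 275.9]), (0.79, [508.5, 257.3]), (0.79, [397.6, 363.0])]
[0.5642666  0.02949265] ((0.564882755279541, 0.02960469201207161), (0.07396039366722107, 0.040946848690509796), 4.13178825378418)
```

View pics/c7.png

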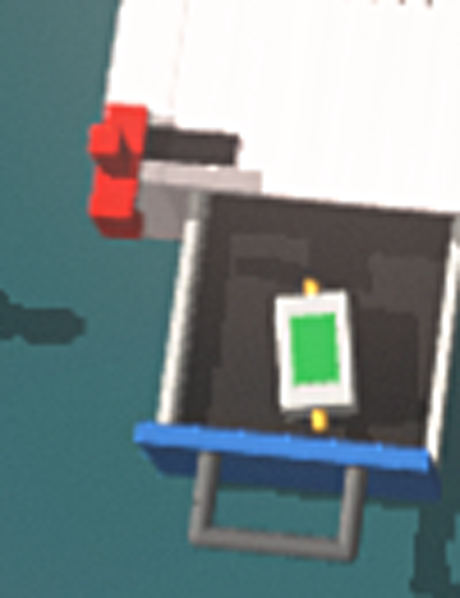

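The drawer is open and the bar is fully left. The module lies in the drawer with its green label near (258,206).

```bash
python3 - <<'E'
from h import *
im=cv2.imread('pics/t4.png'); hsv=cv2.cvtColor(im,cv2.COLOR_BGR2HSV)
m=((abs(hsv[:,:,0].astype(int)-65)<15)&(hsv[:,:,1]>120)).astype(np.uint8);m[:180]=0;m[230:]=0;m[:,:230]=0;m[:,290:]=0
def an(m):
    c=max(cv2.findContours(m,0,1)[0],key=cv2.contourArea).reshape(-1,2).astype(float)
    P=ray('top',c,.064)[:,:2].astype(np.float32); print(P.mean(0),cv2.minAreaRect(P),len(c))
an(m)
w=m.copy(); roi=((hsv[:,:,2]>140)&(hsv[:,:,1]<60)); k=np.zeros_like(m);k[190:222,247:269]=1
w[(roi)&(k>0)]=1; an(w)
# brass line
y=((abs(hsv[:,:,0].astype(int)-24)<8)&(hsv[:,:,1]>120)).astype(np.uint8); y[k==0]*=1; y[:185]=0;y[228:]=0;y[:,:250]=0;y[:,268:]=0
n,l,s,c=cv2.connectedComponentsWithStats(y);print(s[1:],ray('top',c[1:],.05))
E
```

```text
[0.56870985 0.0304467 ] ((0.5687388777732849, 0.031682804226875305), (0.022948840633034706, 0.03461090475320816), 89.62391662597656) 42
[0.56825584 0.03082958] ((0.5684815645217896, 0.030873162671923637), (0.06525595486164093, 0.04035560414195061), 3.240805149078369) 77
[[256 191   4   3   9]
 [258 219   3   5  15]] [[0.60879036 0.03369663 0.05      ]
 [0.53156882 0.02953367 0.05      ]]
```

>>> {"op": "play_rows", "data": {
  "linear": [
    [0.0114,0.0404,0],
    [0.0114,0.0404,0],
    [0.0114,0.0404,0],
    [0.0114,0.0404,0],
    [0.0114,0.0404,0],
    [0.0114,0.0404,0],
    [0.0114,0.0404,0],
    [0.0114,0.0404,0]
  ],
  "turn": [1.32,1.32,1.32,1.32,1.32,1.32,1.32,1.32],
  "hand": 0.075
}}

```text
time: 16.35
tool_pos: [0.5688, 0.0413, 0.1879]
tool_rot: [-0.0, 1.0, 0.03, -0.0]
contact_force: [-0.1, -0.4, -0.7]
gripper_width: 0.881
grasp_force: 0.0
```

>>> {"op": "play_rows", "data": {
  "linear": [
    [0,0,-0.03],
    [0,0,-0.03],
    [0,0,-0.03],
    [0,0,-0.02],
    [0,0,0]
  ],
  "turn": [0,0,0,0,0]
}}

```text
time: 16.98
tool_pos: [0.5676, 0.0391, 0.076]
tool_rot: [-0.0, 1.0, 0.029, -0.002]
contact_force: [-0.1, -0.2, -0.1]
gripper_width: 0.88
grasp_force: 0.0
```

>>> {"op": "play_rows", "data": {
  "linear": [
    [0.001,-0.008,-0.02],
    [0,0,-0.02],
    [0,0,-0.014],
    [0,0,-0.008],
    [0,0,0],
    [0,0,0]
  ],
  "turn": [0,0,0,0,0,0]
}}

```text
time: 17.73
tool_pos: [0.5709, 0.0303, 0.0164]
tool_rot: [0.0, 1.0, 0.028, 0.001]
contact_force: [-0.1, -1.0, -0.3]
gripper_width: 0.88
grasp_force: 0.0
```

>>> {"op": "play_rows", "data": {
  "linear": [
    [0,0,-0.004],
    [0,0,-0.004],
    [0,0,0]
  ],
  "turn": [0,0,0]
}}

```text
time: 18.1
tool_pos: [0.5699, 0.0303, 0.0072]
tool_rot: [-0.0, 1.0, 0.028, -0.0]
contact_force: [0.6, 1.5, 0.6]
gripper_width: 0.878
grasp_force: 0.0
```

>>> {"op": "play_rows", "data": {
  "linear": [
    [0,0,-0.002],
    [0,0,-0.002],
    [0,0,0]
  ],
  "turn": [0,0,0]
}}

```text
time: 18.48
tool_pos: [0.5702, 0.0303, 0.0035]
tool_rot: [-0.0, 1.0, 0.028, -0.0]
contact_force: [-0.1, -0.1, -0.4]
gripper_width: 0.879
grasp_force: 0.0
```

>>> {"op": "play_rows", "data": {
  "linear": [
    [0,0,0],
    [0,0,0],
    [0,0,0],
    [0,0,0],
    [0,0,0],
    [0,0,0]
  ],
  "turn": [0,0,0,0,0,0],
  "hand": 0.01
}}

```text
time: 19.23
tool_pos: [0.5708, 0.0303, 0.0042]
tool_rot: [0.0, 1.0, 0.028, 0.0]
contact_force: [0.6, 0.2, 3.8]
gripper_width: 0.458
grasp_force: 61.1
```

>>> {"op": "play_rows", "data": {
  "linear": [
    [0,0,0.015],
    [0,0,0.03],
    [0,0,0.035],
    [0,0,0.03],
    [0,0,0.01],
    [0,0,0]
  ],
  "turn": [0,0,0,0,0,0]
}}

```text
time: 19.98
tool_pos: [0.5703, 0.0303, 0.1239]
tool_rot: [0.0, 1.0, 0.028, 0.0]
contact_force: [0.2, -0.9, -1.8]
gripper_width: 0.453
grasp_force: 60.7
```

>>> {"op": "play_rows", "data": {
  "linear": [
    [-0.016,-0.038,0],
    [-0.016,-0.038,0],
    [-0.016,-0.038,0],
    [-0.016,-0.038,0],
    [-0.016,-0.038,0],
    [-0.016,-0.038,0],
    [-0.016,-0.038,0],
    [-0.016,-0.038,0]
  ],
  "turn": [0,0,0,0,0,0,0,0]
}}

```text
time: 20.98
tool_pos: [0.4405, -0.274, 0.1213]
tool_rot: [-0.001, 1.0, 0.028, -0.001]
contact_force: [0.4, -0.4, -0.7]
gripper_width: 0.455
grasp_force: 60.8
```

>>> {"op": "play_rows", "data": {
  "linear": [
    [-0.016,-0.038,0],
    [-0.016,-0.038,0],
    [-0.004,-0.005,0],
    [0,0,0],
    [0,0,0]
  ],
  "turn": [0.5,0.5,0,0,0]
}}

```text
time: 21.6
tool_pos: [0.4064, -0.3535, 0.1229]
tool_rot: [-0.001, 0.999, 0.038, -0.0]
contact_force: [1.0, 0.6, -1.2]
gripper_width: 0.45
grasp_force: 60.8
```

```bash
python3 - <<'E'
from h import *
im=snap('top','t5.png');a=snap('scene','s5.png'); print(state()['tool_pos'],state()['gripper_width'],state()['contact_force'])
for n in('top','scene'):
  for t in('module_center','blue_tray','red_tray'):print(n,t,[(round(x['p'],2),x['location']) for x in trace(n,t)][:3])
hsv=cv2.cvtColor(a,cv2.COLOR_RGB2HSV)
m=((abs(hsv[:,:,0].astype(int)-110)<10)&(hsv[:,:,1]>150)&(hsv[:,:,2]>80)).astype(np.uint8);m[:,320:]=0
m[:200]=0
q=np.argwhere(m)[:,::-1];print('scene tray pix',q.min(0),q.max(0))
c,s=np.cos(.077),np.sin(.077)
C=np.array([(.4064+c*x-s*y,-.3547+s*x+c*y,.025) for x in(-.075,.075) for y in(-.06,.06)]);print(proj('scene',C).round(1),proj('top',C).round(1))
cv2.imwrite('pics/c8.png',cv2.resize(a[190:280,180:300,::-1],(800,600),interpolation=2))
E
```

```text
[ 0.40670932 -0.35366945  0.1234026 ] 0.45477748050689787 [-1.16861648 -0.71826878 -1.15082995]
top module_center [(0.65, [423.3, 267.5])]
top blue_tray [(0.91, [331.8, 258.2]), (0.72, [398.3, 363.5]), (0.55, [427.9, 273.3])]
top red_tray [(0.84, [141.7, 281.4])]
scene module_center [(0.54, [230.1, 199.6])]
scene blue_tray [(0.85, [306.4, 262.2]), (0.84, [157.1, 233.3]), (0.75, [240.0, 244.9])]
scene red_tray [(0.58, [493.2, 274.7])]
scene tray pix [211 224] [266 264]
[[225.9 223.1]
 [265.1 226.7]
 [209.6 254.1]
 [251.8 258.4]] [[438.3 293.3]
 [391.6 298.5]
 [430.1 235.7]
 [384.1 240.6]]
```

View pics/c8.png

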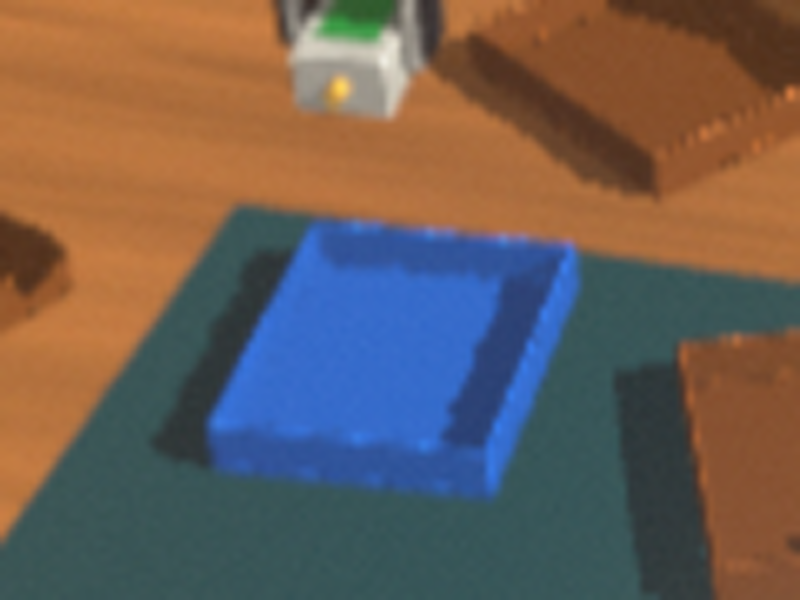

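The module hangs level above the tray, whose corners match my estimate. I'll lower it.

>>> {"op": "play_rows", "data": {
  "linear": [
    [0,0,-0.03],
    [0,0,-0.03],
    [0,0,-0.03],
    [0,0,-0.02],
    [0,0,-0.015],
    [0,0,-0.008],
    [0,0,0]
  ],
  "turn": [0,0,0,0,0,0,0]
}}

```text
time: 22.88
tool_pos: [0.4063, -0.3547, -0.0095]
tool_rot: [-0.0, 0.999, 0.037, -0.0]
contact_force: [0.5, -0.2, -1.5]
gripper_width: 0.452
grasp_force: 60.9
```

>>> {"op": "play_rows", "data": {
  "linear": [
    [0,0,-0.004],
    [0,0,-0.004],
    [0,0,-0.003],
    [0,0,-0.002],
    [0,0,0]
  ],
  "turn": [0,0,0,0,0]
}}

```text
time: 23.5
tool_pos: [0.4062, -0.3546, -0.0225]
tool_rot: [-0.0, 0.999, 0.037, -0.0]
contact_force: [-0.6, -0.3, 0.3]
gripper_width: 0.455
grasp_force: 60.9
```

>>> {"op": "play_rows", "data": {
  "linear": [
    [0,0,-0.002],
    [0,0,-0.002],
    [0,0,-0.001],
    [0,0,0]
  ],
  "turn": [0,0,0,0]
}}

```text
time: 24.0
tool_pos: [0.4063, -0.3546, -0.0275]
tool_rot: [-0.0, 0.999, 0.037, -0.0]
contact_force: [0.2, 0.4, -2.2]
gripper_width: 0.458
grasp_force: 60.9
```

>>> {"op": "play_rows", "data": {
  "linear": [
    [0,0,-0.001],
    [0,0,0]
  ],
  "turn": [0,0]
}}

```text
time: 24.25
tool_pos: [0.4063, -0.3547, -0.0284]
tool_rot: [-0.0, 0.999, 0.037, -0.0]
contact_force: [0.3, -0.1, -1.2]
gripper_width: 0.453
grasp_force: 60.9
```

>>> {"op": "play_rows", "data": {
  "linear": [
    [0,0,-0.0007],
    [0,0,0]
  ],
  "turn": [0,0]
}}

```text
time: 24.5
tool_pos: [0.4064, -0.3548, -0.0288]
tool_rot: [0.0, 0.999, 0.037, 0.0]
contact_force: [-1.0, 0.4, 0.4]
gripper_width: 0.453
grasp_force: 61.0
```

>>> {"op": "play_rows", "data": {
  "linear": [
    [0,0,-0.0007],
    [0,0,0]
  ],
  "turn": [0,0]
}}

```text
time: 24.75
tool_pos: [0.4064, -0.3548, -0.0288]
tool_rot: [-0.0, 0.999, 0.037, -0.0]
contact_force: [-2.9, 3.2, 5.9]
gripper_width: 0.45
grasp_force: 61.8
```

Contact at the expected height. I'll open a little, staying clear of the tray walls, and lift away.

>>> {"op": "play_rows", "data": {
  "linear": [
    [0,0,0],
    [0,0,0],
    [0,0,0],
    [0,0,0]
  ],
  "turn": [0,0,0,0],
  "hand": 0.055
}}

```text
time: 25.25
tool_pos: [0.4063, -0.3547, -0.0298]
tool_rot: [-0.0, 0.999, 0.037, -0.0]
contact_force: [-0.0, -0.4, -0.3]
gripper_width: 0.644
grasp_force: 0.0
```

>>> {"op": "play_rows", "data": {
  "linear": [
    [0,0,0.01],
    [0,0,0.02],
    [0,0,0.04],
    [0,0,0.05],
    [0,0,0.05],
    [-0.03,-0.05,0.02],
    [-0.03,-0.05,0],
    [0,-0.05,0]
  ],
  "turn": [0,0,0,0,0,0,0,0]
}}

```text
time: 26.25
tool_pos: [0.345, -0.5067, 0.1623]
tool_rot: [0.001, 0.999, 0.036, 0.0]
contact_force: [0.2, 0.4, 0.5]
gripper_width: 0.647
grasp_force: 0.0
```

>>> {"op": "play_rows", "data": {
  "linear": [
    [0,-0.05,0],
    [0,-0.05,0],
    [0,0,0],
    [0,0,0]
  ],
  "turn": [0,0,0,0]
}}

```text
time: 26.75
tool_pos: [0.3463, -0.6042, 0.1605]
tool_rot: [-0.0, 0.999, 0.037, 0.0]
contact_force: [-0.6, 0.5, 0.3]
gripper_width: 0.64
grasp_force: 0.0
```

```bash
python3 - <<'E'
from h import *
snap('top','t6.png');print(state()['tool_pos'],state()['contact_force'])
a=cv2.imread('pics/t6.png');hsv=cv2.cvtColor(a,cv2.COLOR_BGR2HSV)
m=((abs(hsv[:,:,0].astype(int)-65)<15)&(hsv[:,:,1]>120));m[:220]=0;m[310:]=0;m[:,:380]=0;m[:,450:]=0
q=np.argwhere(m)[:,::-1].astype(float)
if len(q): print('label',len(q),ray('top',q,.031).mean(0))
for t in('module_center','drawer_handle','lock_post','bottle','spool','red_tray','blue_tray'):print(t,[(round(x['p'],2),x['location']) for x in trace('top',t)][:3])
E
```

```text
[ 0.3465326  -0.60385112  0.16070162] [-0.20960545  1.05809494 -0.09878872]
label 129 [ 0.40529964 -0.35659105  0.031     ]
module_center [(0.86, [412.0, 266.6])]
drawer_handle [(0.71, [255.7, 207.4])]
lock_post [(0.76, [215.4, 164.8]), (0.72, [396.9, 165.8])]
bottle [(0.89, [145.1, 189.2])]
spool [(0.62, [393.3, 166.8])]
red_tray [(0.58, [145.4, 280.0])]
blue_tray [(0.96, [399.4, 269.6]), (0.92, [413.7, 388.6]), (0.74, [334.2, 261.0])]
```

The module sits label up, in the middle of the blue tray, and nothing else has moved.

```bash
python3 -c "
from plant import *
print(job_done())"
```

```text
the job is handed in; nothing more can be done
None
```

The job is handed in: the lock bar is pushed left, the drawer is open, and the module lies label up in the middle of the blue tray, let go; the last camera check showed the bottle, spool and red tray in place, but `job_done()` gave no verdict.

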